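# Sweep the sliced courgette into the board's tray

### The arm

A 7-joint arm with a two-finger parallel gripper is mounted at the origin on a cart in front of the work surface, level with it; the furniture and walls round the work are solid. World frame = base frame: x ahead of the robot, y to its left, z up, the work surface at z = 0. Lengths are in m, angles in degrees, forces in N, time in s.
With the tool pointing down it reaches from about 0.4 to 0.925 m from the base axis. Payload 5.6 kg.
Tool frame: the origin (TCP) lies midway between the tips of the shut fingers; the grasp point (between the pads) lies 19 mm behind it; z points along the fingers, y is the line along which they close (so a half turn about z gives the same grasp; the last joint's range is limited). The gripper opens to 85 mm and grips with 20 to 120 N. Pads are 22 mm wide; open, the fingers measure 114 mm over their backs; the gripper's body (76 mm by 85 mm) begins 54 mm behind the grasp point. The pads swing forward as they close: fully open they stand 13 mm farther back than shut.
Start: joints at [74.313, 26.786, -0.665, 91.828, 0.344, 61.387, -3.226], TCP at [0.149, -0.633, 0.231] pointing down, gripper open.
Joint ranges: [-144.91, 144.91], [-17.63, 115.5], [-89.93, 88.59], [15.96, 139.68], [-74.01, 254.01], [8.47, 105.57], [-167.45, 167.45]. Speed limits (degrees/s): [147.25, 147.25, 180, 180, 180, 180, 180].

### API

Orientations are given as a 3x3 rotation matrix whose columns are the frame's x, y, z axes.
In Python, from rig import get_state, capture, camera_model, sign_off gives the robot as it stands.
- The arm moves only by the tool hand_motion, called after "Emit:" in YAML: its name, and indented under it one key for each argument. Schema: {"type":"object","properties":{"increments":{"type":"array","items":{"type":"object","properties":{"sx":{"type":"number"},"sy":{"type":"number"},"sz":{"type":"number"},"spin":{"type":"number"}},"additionalProperties":false},"minItems":1,"maxItems":10},"finger_gap":{"type":"number"},"grip_n":{"type":"number"},"only":{"type":"string"},"quiet":{"type":"boolean"},"lines":{"type":"string"}},"required":["increments"],"additionalProperties":false}. increments is a list of rows, 1 to 10 of them, each an object with the fields sx, sy, sz (the shift in m), spin (a turn about the tool's z in degrees); a field left out counts as zero; each row is the pose to reach, as a shift and turn from the pose commanded when the call began, along the tool's axes at that moment; what a row does not reach only later rows make up. A row lasts 1/10 s, in which the tool goes at most 0.05 m and 8.59 degrees, less where a joint would pass 70% of its speed; a pose out of reach is approached as far as the arm can. finger_gap is the finger opening in m, set as the call begins (left out keeps the last). The fingers move at their own pace and stop on an object; grip_n is the grip in N (left out, the last holds). Time passes only in rows, so rows that do not move let the fingers close. The tool returns the time, the measured TCP pose, the force, the opening and the grip force at its end. only (a regular expression) keeps the lines of the reply that match it, lines (a string "A,B") keeps lines A to B, and quiet returns only ok. Input that does not fit is refused with a message, and nothing moves.
- get_state(): the state, without advancing time (a new reading comes with each control period).
- capture(name): name is "scene" or "top" or "wrist"; returns (picture, depth): 480x640x3 uint8, red, green, blue; 480x640 float32, m along the optical axis (not along the pixel's ray), 0 where there is no reading.
- camera_model(name): a dict with "K" (3x3 intrinsics, pixels), "origin" and "attitude" of the camera in the world; the wrist camera has in their place "mount" (4x4, takes a point from camera to tool coordinates, whose origin is the TCP and whose axes are the flange's). Camera axes: x right, y up, looking along -z (the intrinsics and any distortion apply to the point x, -y, -z); pixel columns grow to the right and rows downward; lengths in m; the calibration is good to about 2 mm. A picture is of the moment at which its call begins: read the wrist's pose just before it. camera_model takes no time and is no camera call.
- sign_off(): hands the job in; it is judged then, once.
The state is a dict: "time": time; "joint_positions": joint angles; "qd": joint speeds; "tau": joint torques, N m; "ee_pos": TCP position; "tool_rot": TCP orientation; "ft_force": force on the tool from outside, world axes, zero at the start; "wrist_torque": the same for the moment, N m; "grip_width": finger opening in m; "gripper_force": force on a finger pad.
Only numpy, scipy, OpenCV 4.12 (cv2) and the standard library are available. Lean on these libraries where they do the work, as an engineer would, in place of code of your own. Each camera call takes 0.05 s, during which the arm holds its last target. There are 200 camera calls.

### The job

A chopping board with a pull-out tray stands on the cold hob. Push the tray fully home under the opening at the right end of the board with your fingertips, and after that sweep all three courgette slices along the board and through the opening into the tray; only push them, never pinch or lift them. Leave the stalk end standing where it is on the board, and do not disturb the knife, the onion and the spice jar.

Things in the scene. Friction and masses are not known exactly. Their poses are not given: they have to be found in the camera images.
- board: Pale wooden chopping board on rubber feet over the hob; it stays put. 320 mm along its x (away from the robot), 400 mm along its y (left). Origin: middle of its footprint on the hob, z = 0; flat rimless top 70 mm above it, 18 mm thick. An opening goes through the top near the right (-y) end: y = -98 to -182 mm, x = -125 to 125 mm in its frame, with an 18 mm bar right of it.
- opening (a point): Middle of the opening, level with the top of the board; axes as the board's.
- tray (a joint): How far (m) the tray under the opening stands pulled out to the board's right (-y): 0 fully home at a fixed stop, its front face then 14 mm beyond the board's right end; at most 0.09. It slides with about 1.5 N of friction and stays where it is left. Only when home does it lie under the whole opening. Steel pan, 260 x 131 mm inside, floor 12 mm, rim 49 mm above the hob.
- tray_front (a point): Middle of the outer face of the tray's wooden front (the face looks to the board's -y; push it towards +y), 30 mm above the hob; it moves with the tray. The front is 276 mm wide along x and reaches from 8 to 51 mm above the hob, with a shallow 9 mm high finger groove across it at 32 to 41 mm.
- slice_1: Centre of a courgette slice lying flat on the board: round, 40 mm across, 14 mm thick, 22 g, dark green skin round a pale green cut face; wet, so it slides easily (friction about 0.35). Centre 7 mm above the board.
- slice_2: Centre of a second, equal slice.
- slice_3: Centre of the third, equal slice. At the start the slices and the stalk end lie in four lanes along the board's y, about 56 mm apart in x, so that each slice has a free straight way along the board's y to the opening.
- stalk_end: The cut-off end of the courgette, to be left: a dark green dome 39 mm across standing on its cut face, with a stalk up to 38 mm high. Origin: middle of its underside.
- knife: Cook's knife lying flat across the left end of the board, 300 mm long along its own x (black handle to -x, steel blade up to 40 mm wide to +x), up to 16 mm high. Origin: on the board under the middle of its length.
- onion: Red onion, 78 mm across, 84 mm high, standing on the worktop left of the board, nearer to the robot than the spice jar. Origin: middle of its underside.
- spice_jar: Spice jar with red cap, 45 mm across, 106 mm high, standing on the worktop left of the board. Origin: middle of its underside.
There are look-alikes about, which are no part of the job. Leave any pink or red look-alike of the slice_2 alone.

How it is judged:
By the outcome, as a careful person would: the job done as asked, in the order asked, and still so for the second after the job is handed in, with the robot touching nothing.
It also fails if it takes over 56 s, if anything falls off the work surface, if the arm or the gripper's body presses on something with over 40 N, if the wrist force passes 120 N, or if a joint passes its speed limit or range.

## Working session

There is one attempt and no reset: what is moved stays moved. The work goes in short steps, Python scripts to look and compute and a tool call to move; the robot and the scene stay as the last step left them, time stands still between calls to the robot, and variables do not carry over. Pictures are saved under pics/ and viewed, at most 10 in all, crops included, and the job is handed in when it is done.

```bash
mkdir -p pics; ls
```

Create look.py:
```python
import cv2,numpy as np
from rig import *
def grab(n):
    p,d=capture(n); np.savez('pics/%s.npz'%n,p=p,d=d); return p,d
def cam(n,st=None):
    m=camera_model(n); K=np.array(m['K'])
    if n=='wrist':
        M=np.array(m['mount']); T=np.eye(4); T[:3,:3]=st['tool_rot']; T[:3,3]=st['ee_pos']; W=T@M; return K,W[:3,3],W[:3,:3],m
    return K,np.array(m['origin']),np.array(m['attitude']),m
def ray(c,uv):
    K,o,R,m=c; D=np.array(m.get('distortion',np.zeros(5)),float)
    q=cv2.undistortPoints(np.array([[uv]],float),K,D)[0,0]
    return o,R@np.array([q[0],-q[1],-1.])
def onz(c,uv,z):
    o,r=ray(c,uv); return o+r*(z-o[2])/r[2]
def two(c1,u1,c2,u2):
    a,r=ray(c1,u1); b,s=ray(c2,u2)
    t=np.linalg.lstsq(np.c_[r,-s],b-a,rcond=None)[0]; p=a+t[0]*r; q=b+t[1]*s
    return (p+q)/2,np.linalg.norm(p-q)
def bydepth(c,uv,d):
    o,r=ray(c,uv); return o+r*d
```

Run:
```python
from look import *
np.set_printoptions(precision=4,suppress=True)
for n in('scene','top'):
    p,d=grab(n); cv2.imwrite('pics/%s0.png'%n,p[...,::-1]); print(camera_model(n))
s=get_state();print(s); print(camera_model('wrist'))
```

```text
pics
{'K': array([[458.2249,   0.    , 330.3224],
       [  0.    , 458.2249, 243.9727],
       [  0.    ,   0.    ,   1.    ]]), 'origin': array([-0.0939,  0.5929,  0.7596]), 'attitude': array([[-0.7002,  0.4348, -0.5663],
       [-0.7136, -0.4022,  0.5736],
       [ 0.0216,  0.8057,  0.5919]])}
{'K': array([[575.1428,   0.    , 317.0128],
       [  0.    , 575.1428, 239.8261],
       [  0.    ,   0.    ,   1.    ]]), 'origin': array([ 0.3971, -0.0513,  1.2552]), 'attitude': array([[-0.0281,  0.988 , -0.1522],
       [-0.9996, -0.0276,  0.0054],
       [ 0.0011,  0.1523,  0.9883]])}
{'time': 0.1, 'joint_positions': array([74.3135, 26.8322, -0.6649, 91.8764,  0.3431, 61.385 , -3.225 ]), 'qd': array([ 0.1154, -0.0756, -0.0794, -0.0197,  0.0151, -0.0114, -0.0612]), 'tau': array([  0.0009, -53.3522,   0.0213, -25.1969,   0.0114,   0.0043,
         0.    ]), 'ee_pos': array([ 0.1485, -0.6323,  0.2304]), 'tool_rot': array([[ 0.9735,  0.2287, -0.0005],
       [ 0.2287, -0.9735,  0.0015],
       [-0.0001, -0.0016, -1.    ]]), 'ft_force': array([ 0.3614,  1.2724, -0.0689]), 'wrist_torque': array([ 0.0216,  0.0148, -0.0341]), 'gripper_force': 0.0, 'grip_width': 0.0856671200495907}
{'K': array([[407.4105,   0.    , 320.8749],
       [  0.    , 407.4105, 240.4149],
       [  0.    ,   0.    ,   1.    ]]), 'mount': array([[-0.0011,  0.9474,  0.3201,  0.0826],
       [ 1.    ,  0.0014, -0.0006, -0.0005],
       [-0.0011,  0.3201, -0.9474, -0.1434],
       [ 0.    ,  0.    ,  0.    ,  1.    ]])}
```

View pics/top0.png

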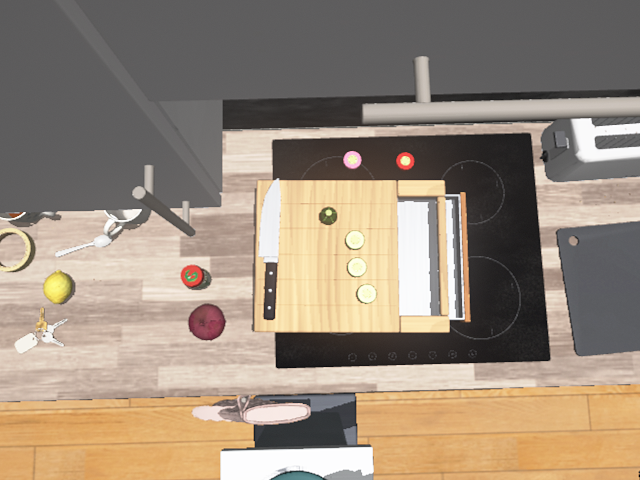

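View pics/scene0.png

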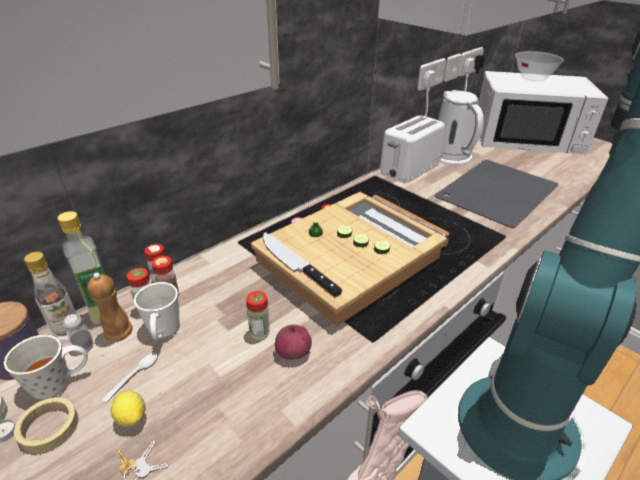

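Run:
```python
from look import *
np.set_printoptions(precision=4,suppress=True)
T=np.load('pics/top.npz');S=np.load('pics/scene.npz');ct=cam('top');cs=cam('scene')
def blobs(p,roi):
    h=cv2.cvtColor(p,cv2.COLOR_RGB2HSV); x0,y0,x1,y1=roi
    m=cv2.inRange(h,(28,45,20),(85,255,255)); z=np.zeros_like(m); z[y0:y1,x0:x1]=m[y0:y1,x0:x1]
    z=cv2.morphologyEx(z,cv2.MORPH_CLOSE,np.ones((3,3)))
    cs_,_=cv2.findContours(z,cv2.RETR_EXTERNAL,cv2.CHAIN_APPROX_NONE)
    return [(cv2.minEnclosingCircle(c),cv2.contourArea(c)) for c in cs_ if cv2.contourArea(c)>40]
bt=sorted(blobs(T['p'],(280,185,395,325)),key=lambda b:b[0][0][1]); bs=sorted(blobs(S['p'],(290,200,410,270)),key=lambda b:b[0][0][0])
for b in bt: print('top',b, onz(ct,b[0][0],.084), bydepth(ct,b[0][0],T['d'][int(b[0][0][1]),int(b[0][0][0])]))
for b in bs: print('scene',b,onz(cs,b[0][0],.084))
for a,b in zip(bt,bs): print(two(ct,a[0][0],cs,b[0][0]))
# depth heights along a row and column
d=T['d']
for r in (195,255,320):
    print(r,[(c,)+tuple(np.round(bydepth(ct,(c,r),d[r,c]),3)[1:]) for c in range(246,480,6)])
for uv in [(258,181),(445,181),(254,332),(449,332),(398,181),(400,332),(400,197),(400,318),(439,197),(441,316)]: print(uv,onz(ct,uv,.070),onz(ct,uv,.088))
```

```text
top (((328.1323547363281, 215.26470947265625), 8.31022834777832), 148.5) [ 0.6283 -0.0822  0.084 ] [ 0.6232 -0.0815  0.1098]
top (((354.6111145019531, 239.5), 4.638236999511719), 49.0) [ 0.5759 -0.1351  0.084 ] [ 0.5755 -0.1349  0.0868]
top (((356.631591796875, 266.8157958984375), 4.635326862335205), 49.0) [ 0.5193 -0.1371  0.084 ] [ 0.52   -0.1376  0.0779]
scene (((315.3571472167969, 228.07142639160156), 8.18482780456543), 123.0) [ 0.6291 -0.0822  0.084 ]
scene (((344.17059326171875, 230.8882293701172), 7.415129661560059), 123.5) [ 0.569  -0.1284  0.084 ]
scene (((360.8214416503906, 240.0), 7.452059745788574), 134.5) [ 0.5122 -0.1303  0.084 ]
scene (((381.78570556640625, 246.5), 7.635284900665283), 140.0) [ 0.4581 -0.1482  0.084 ]
(array([ 0.6284, -0.082 ,  0.0844]), np.float64(0.0005568670219736154))
(array([ 0.5767, -0.136 ,  0.0766]), np.float64(0.0010011118071253987))
(array([ 0.5196, -0.1381,  0.0764]), np.float64(0.001309959604764961))
195 [(246, np.float64(0.098), np.float64(-0.007)), (252, np.float64(0.085), np.float64(-0.009)), (258, np.float64(0.064), np.float64(0.072)), (
[... 5119 characters left out ...]
.float64(-0.365), np.float64(0.054)), (474, np.float64(-0.393), np.float64(-0.0))]
(258, 181) [0.7091 0.0637 0.07  ] [0.7043 0.0619 0.088 ]
(445, 181) [ 0.6981 -0.3324  0.07  ] [ 0.6935 -0.3281  0.088 ]
(254, 332) [0.3935 0.0757 0.07  ] [0.3935 0.0738 0.088 ]
(449, 332) [ 0.3823 -0.3209  0.07  ] [ 0.3826 -0.3168  0.088 ]
(398, 181) [ 0.7008 -0.2328  0.07  ] [ 0.6962 -0.23    0.088 ]
(400, 332) [ 0.3851 -0.2212  0.07  ] [ 0.3853 -0.2186  0.088 ]
(400, 197) [ 0.6661 -0.2353  0.07  ] [ 0.662  -0.2325  0.088 ]
(400, 318) [ 0.4134 -0.2226  0.07  ] [ 0.4131 -0.22    0.088 ]
(439, 197) [ 0.6638 -0.3176  0.07  ] [ 0.6597 -0.3135  0.088 ]
(441, 316) [ 0.415  -0.3066  0.07  ] [ 0.4148 -0.3027  0.088 ]
```

Run:
```python
import cv2
p=cv2.imread('pics/top0.png')[140:345,235:485]; cv2.imwrite('pics/crop0.png',cv2.resize(p,None,fx=2.9,fy=2.9,interpolation=cv2.INTER_CUBIC)[:600])
```

```text
(no output)
```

View pics/crop0.png

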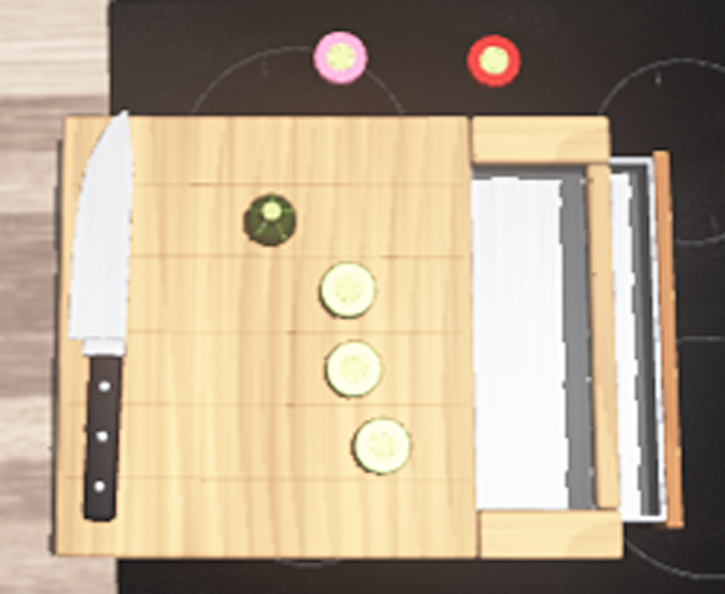

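Three pale-green, green-skinned slices sit on the board, at top-view pixels (355,240), (357,267) and (367,294). The pink (352,160) and red (405,160) discs on the hob behind the board are the look-alikes. The stalk end is at (328,215) and the tray front at about (465,257), pulled out roughly 31 mm. First I move to the right of the tray and turn the tool to line up with the board.

Emit:
hand_motion:
  increments:
    - {"sx": 0.04, "sy": -0.01, "spin": -8}
    - {"sx": 0.09, "sy": -0.02, "spin": -16}
    - {"sx": 0.13, "sy": -0.035, "spin": -24}
    - {"sx": 0.175, "sy": -0.045, "spin": -32}
    - {"sx": 0.22, "sy": -0.06, "spin": -40}
    - {"sx": 0.265, "sy": -0.07, "spin": -48}
    - {"sx": 0.31, "sy": -0.08, "spin": -56}
    - {"sx": 0.355, "sy": -0.09, "spin": -64}
    - {"sx": 0.40, "sy": -0.10, "spin": -72}
    - {"sx": 0.424, "sy": -0.111, "spin": -75}
  finger_gap: 0.012
  grip_n: 20

```text
time: 1.1
ee_pos: [0.5397, -0.4246, 0.2306]
tool_rot: [[0.023, 1.0, 0.001], [1.0, -0.023, 0.002], [0.002, 0.001, -1.0]]
ft_force: [0.6, -1.4, -0.5]
grip_width: 0.012
gripper_force: 0.0
```

Emit:
hand_motion:
  increments:
    - {}
    - {}

```text
time: 1.3
ee_pos: [0.5359, -0.4274, 0.2305]
tool_rot: [[0.03, 1.0, -0.001], [1.0, -0.03, 0.0], [0.0, -0.001, -1.0]]
ft_force: [0.5, -0.6, -1.0]
grip_width: 0.0119
gripper_force: 0.0
```

Run:
```python
from look import *
np.set_printoptions(precision=4,suppress=True)
s=get_state();print(s['ee_pos'],s['tool_rot'],s['ft_force'],s['grip_width'],s['joint_positions'])
# refined: slices on top view by disc mask on plane .084 (top face), tray front edges
T=np.load('pics/top.npz');ct=cam('top');p=T['p']
h=cv2.cvtColor(p,cv2.COLOR_RGB2HSV)
for c in (355,240),(357,267),(367,294):
    roi=h[c[1]-13:c[1]+14,c[0]-13:c[0]+14].astype(int)
    m=((roi[...,0]>24)&(roi[...,0]<90)).astype(np.uint8)
    y,x=np.nonzero(m); u=(x.min()+x.max())/2+c[0]-13; v=(y.min()+y.max())/2+c[1]-13
    print((u,v),x.max()-x.min()+1,y.max()-y.min()+1,onz(ct,(u,v),.080))
for r in (200,257,314):
    row=p[r,450:480].astype(int); o=[i for i in range(30) if row[i,0]-row[i,2]>50]; print(r,450+min(o),450+max(o),onz(ct,(450+max(o)+.5,r),.051))
```

```text
[ 0.5359 -0.4274  0.2305] [[ 0.0304  0.9995 -0.0014]
 [ 0.9995 -0.0304  0.0004]
 [ 0.0004 -0.0014 -1.    ]] [ 0.5291 -0.6265 -0.9553] 0.011933485868844174 [ 50.2949  32.3981 -21.5168  85.1649  12.5564  64.8982  24.727 ]
(np.float64(354.5), np.float64(239.5)) 20 20 [ 0.5766 -0.1352  0.08  ]
(np.float64(356.5), np.float64(267.0)) 20 19 [ 0.5194 -0.1371  0.08  ]
(np.float64(366.5), np.float64(293.5)) 20 20 [ 0.4646 -0.1554  0.08  ]
200 461 465 [ 0.6599 -0.3782  0.051 ]
257 463 467 [ 0.537  -0.3741  0.051 ]
314 465 469 [ 0.4178 -0.3702  0.051 ]
```

Emit:
hand_motion:
  increments:
    - {"sz": 0.05}
    - {"sz": 0.10}
    - {"sz": 0.15}
    - {"sz": 0.18}
    - {"sz": 0.207}
    - {"sz": 0.207}

```text
time: 1.9
ee_pos: [0.5312, -0.4279, 0.0196]
tool_rot: [[0.034, 0.999, -0.008], [0.999, -0.034, 0.004], [0.004, -0.008, -1.0]]
ft_force: [-0.3, -0.1, -0.5]
grip_width: 0.0118
gripper_force: 0.0
```

Emit:
hand_motion:
  increments:
    - {"sx": 0.015}
    - {"sx": 0.03}
    - {"sx": 0.04}
    - {"sx": 0.048}
    - {"sx": 0.054}
    - {"sx": 0.06}
    - {"sx": 0.064}
    - {"sx": 0.068}
    - {"sx": 0.068}

```text
time: 2.8
ee_pos: [0.538, -0.3589, 0.0241]
tool_rot: [[0.031, 1.0, -0.001], [1.0, -0.031, 0.001], [0.001, -0.001, -1.0]]
ft_force: [0.3, 0.5, -0.6]
grip_width: 0.0116
gripper_force: 0.0
```

Emit:
hand_motion:
  increments:
    - {"sx": 0.003}
    - {"sx": 0.006}
    - {"sx": 0.009}
    - {"sx": 0.009}

```text
time: 3.2
ee_pos: [0.5381, -0.3505, 0.024]
tool_rot: [[0.031, 1.0, -0.001], [1.0, -0.031, 0.0], [0.0, -0.001, -1.0]]
ft_force: [-1.3, -1.3, -1.2]
grip_width: 0.012
gripper_force: 0.5
```

Emit:
hand_motion:
  increments:
    - {"sx": 0.002}
    - {"sx": 0.004}
    - {"sx": 0.004}

```text
time: 3.5
ee_pos: [0.5381, -0.3505, 0.0241]
tool_rot: [[0.033, 0.999, 0.001], [0.999, -0.033, -0.004], [-0.004, 0.001, -1.0]]
ft_force: [1.3, -9.0, -4.9]
grip_width: 0.0122
gripper_force: 4.4
```

Emit:
hand_motion:
  increments:
    - {"sx": 0.002}
    - {"sx": 0.003}
    - {"sx": 0.003}

```text
time: 3.8
ee_pos: [0.5381, -0.3505, 0.0242]
tool_rot: [[0.035, 0.999, 0.002], [0.999, -0.035, -0.008], [-0.008, 0.002, -1.0]]
ft_force: [2.4, -13.5, -7.5]
grip_width: 0.0118
gripper_force: 7.2
```

Emit:
hand_motion:
  increments:
    - {"sx": -0.02}
    - {"sx": -0.05}
    - {"sx": -0.05, "sz": -0.04}
    - {"sx": -0.05, "sz": -0.09}
    - {"sx": -0.05, "sz": -0.13}
    - {"sx": -0.05, "sz": -0.13}

```text
time: 4.4
ee_pos: [0.5409, -0.3948, 0.1612]
tool_rot: [[0.031, 0.999, 0.01], [1.0, -0.031, -0.005], [-0.005, 0.01, -1.0]]
ft_force: [0.6, -0.4, 0.8]
grip_width: 0.0119
gripper_force: 0.0
```

Run:
```python
from look import *
p,d=grab('top'); cv2.imwrite('pics/crop1.png',cv2.resize(p[140:345,235:505,::-1],None,fx=2.9,fy=2.9))
print(get_state()['ee_pos'])
ct=cam('top')
for r in (200,257,314):
    row=p[r,446:480].astype(int); o=[i for i in range(34) if row[i,0]-row[i,2]>50]; 
    if o: print(r,446+min(o),446+max(o),onz(ct,(446+max(o)+.5,r),.051))
```

```text
[ 0.5390525  -0.39401395  0.15783219]
200 446 450 [ 0.66079935 -0.34606339  0.051     ]
257 448 450 [ 0.53800977 -0.33826541  0.051     ]
314 446 453 [ 0.41872343 -0.33693324  0.051     ]
```

View pics/crop1.png

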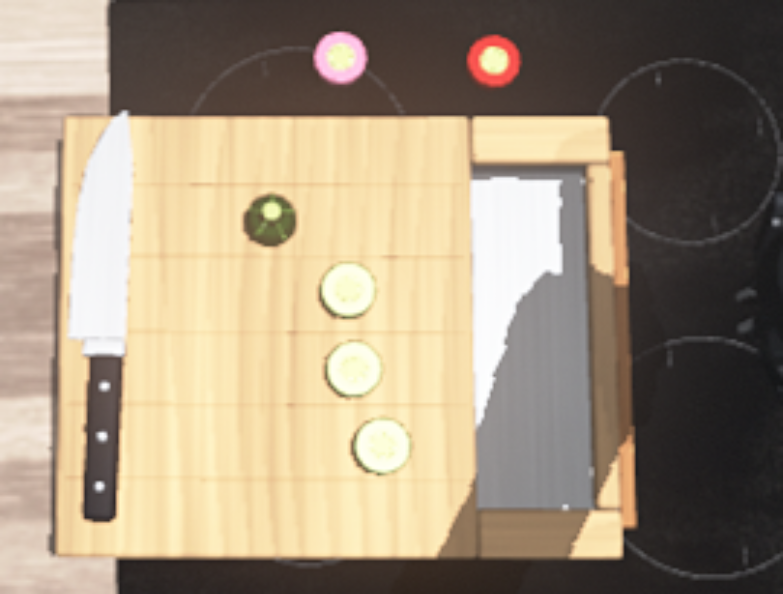

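The tray is home: its front now sits about 14 mm beyond the board end (crop (625,340)), and the slices haven't moved. Next, slice 1.

Emit:
hand_motion:
  increments:
    - {"sx": 0.045, "sy": 0.005}
    - {"sx": 0.09, "sy": 0.01}
    - {"sx": 0.135, "sy": 0.015}
    - {"sx": 0.18, "sy": 0.02}
    - {"sx": 0.225, "sy": 0.025}
    - {"sx": 0.27, "sy": 0.028}
    - {"sx": 0.303, "sy": 0.029}
    - {"sx": 0.303, "sy": 0.029}
    - {"sx": 0.303, "sy": 0.029}

```text
time: 5.35
ee_pos: [0.5746, -0.0907, 0.153]
tool_rot: [[0.029, 1.0, -0.003], [1.0, -0.029, 0.0], [0.0, -0.003, -1.0]]
ft_force: [-0.1, -1.3, -1.0]
grip_width: 0.0121
gripper_force: 0.0
```

Emit:
hand_motion:
  increments:
    - {"sz": 0.02}
    - {"sz": 0.04}
    - {"sz": 0.05}
    - {"sz": 0.05}
    - {"sz": 0.05}

```text
time: 5.85
ee_pos: [0.5755, -0.0926, 0.1043]
tool_rot: [[0.032, 0.999, -0.0], [0.999, -0.032, -0.0], [-0.0, -0.0, -1.0]]
ft_force: [-0.2, -0.3, -0.4]
grip_width: 0.012
gripper_force: 0.0
```

Emit:
hand_motion:
  increments:
    - {"sy": 0.002, "sz": 0.015}
    - {"sy": 0.002, "sz": 0.025}
    - {"sy": 0.002, "sz": 0.031}
    - {"sy": 0.002, "sz": 0.031}
    - {"sy": 0.002, "sz": 0.031}

```text
time: 6.35
ee_pos: [0.5775, -0.0917, 0.0731]
tool_rot: [[0.031, 1.0, -0.0], [1.0, -0.031, 0.0], [0.0, -0.0, -1.0]]
ft_force: [-1.0, -0.0, -0.5]
grip_width: 0.0122
gripper_force: 0.0
```

Emit:
hand_motion:
  increments:
    - {"sx": -0.008}
    - {"sx": -0.016}
    - {"sx": -0.026}
    - {"sx": -0.038}
    - {"sx": -0.05}
    - {"sx": -0.062}
    - {"sx": -0.074}
    - {"sx": -0.086}
    - {"sx": -0.098}
    - {"sx": -0.11}

```text
time: 7.35
ee_pos: [0.574, -0.2029, 0.0732]
tool_rot: [[0.031, 1.0, -0.0], [1.0, -0.031, -0.0], [-0.0, -0.0, -1.0]]
ft_force: [0.2, -0.6, -0.4]
grip_width: 0.0119
gripper_force: 0.0
```

Emit:
hand_motion:
  increments:
    - {"sx": -0.012}
    - {"sx": -0.024}
    - {"sx": -0.033}
    - {"sx": -0.033}
    - {"sx": -0.033}

```text
time: 7.85
ee_pos: [0.573, -0.2346, 0.0732]
tool_rot: [[0.031, 1.0, -0.0], [1.0, -0.031, 0.0], [0.0, -0.0, -1.0]]
ft_force: [-1.1, -0.8, -0.0]
grip_width: 0.012
gripper_force: 0.0
```

Run:
```python
from look import *
p,d=grab('top'); cv2.imwrite('pics/crop2.png',cv2.resize(p[140:345,235:505,::-1],None,fx=2.9,fy=2.9))
```

```text
(no output)
```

View pics/crop2.png

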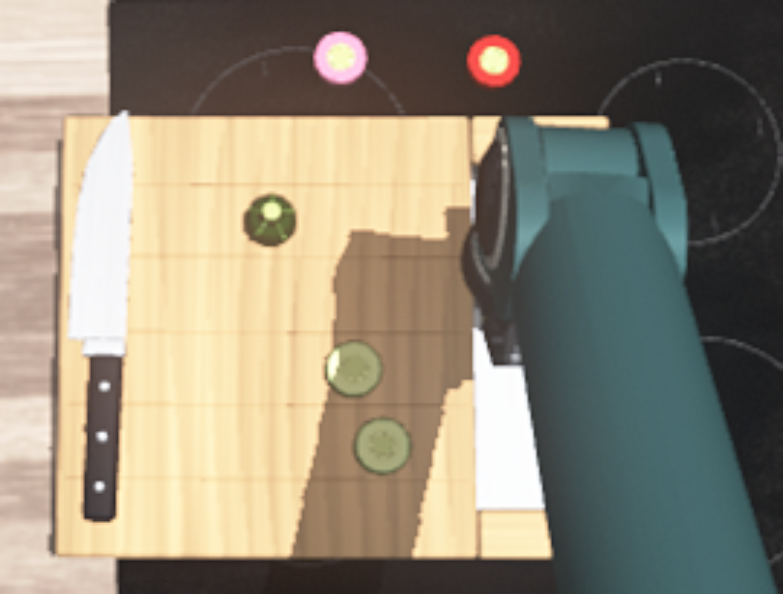

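Slice 1 is off the board and through the opening; slices 2 (355,368) and 3 (382,445) and the stalk haven't moved. Slice 2 next.

Emit:
hand_motion:
  increments:
    - {"sz": -0.03}
    - {"sz": -0.06}
    - {"sx": 0.03, "sy": -0.012, "sz": -0.06}
    - {"sx": 0.07, "sy": -0.03, "sz": -0.06}
    - {"sx": 0.11, "sy": -0.046, "sz": -0.06}
    - {"sx": 0.139, "sy": -0.057, "sz": -0.06}
    - {"sx": 0.139, "sy": -0.057, "sz": -0.06}
    - {"sx": 0.139, "sy": -0.057, "sz": -0.06}

```text
time: 8.7
ee_pos: [0.5206, -0.093, 0.1336]
tool_rot: [[0.028, 1.0, 0.001], [1.0, -0.028, -0.0], [-0.0, 0.001, -1.0]]
ft_force: [0.2, -0.0, 0.3]
grip_width: 0.0123
gripper_force: 0.0
```

Emit:
hand_motion:
  increments:
    - {"sz": 0.02}
    - {"sz": 0.04}
    - {"sz": 0.055}
    - {"sz": 0.06}
    - {"sz": 0.06}

```text
time: 9.2
ee_pos: [0.5201, -0.0944, 0.0725]
tool_rot: [[0.032, 0.999, -0.001], [0.999, -0.032, 0.0], [0.0, -0.001, -1.0]]
ft_force: [0.3, -0.4, 0.7]
grip_width: 0.012
gripper_force: 0.0
```

Run:
```python
from look import *
p,d=grab('top'); cv2.imwrite('pics/crop3.png',cv2.resize(p[140:345,235:505,::-1],None,fx=2.9,fy=2.9)); print(get_state()['ee_pos'])
```

```text
[ 0.52065119 -0.09431747  0.07326469]
```

View pics/crop3.png

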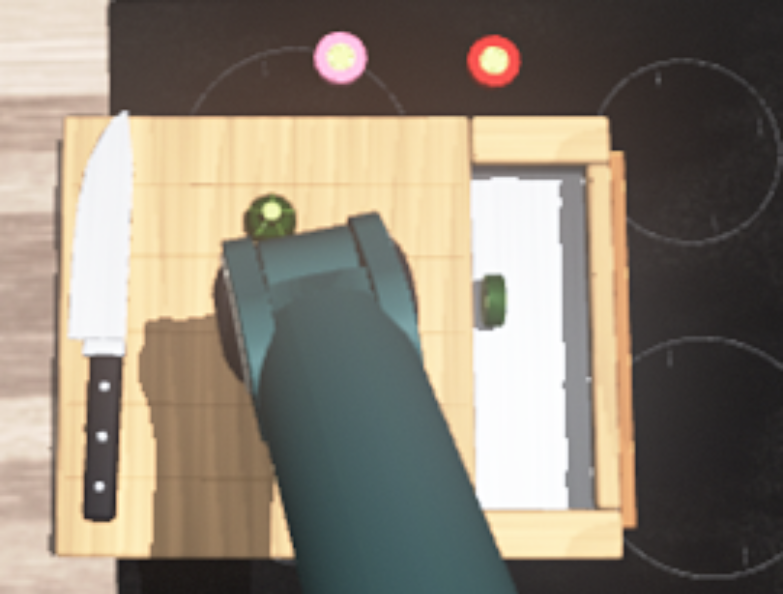

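Slice 1 is in the tray, standing on its edge at crop (494,300). Sweep slice 2.

Emit:
hand_motion:
  increments:
    - {"sx": -0.008}
    - {"sx": -0.016}
    - {"sx": -0.026}
    - {"sx": -0.038}
    - {"sx": -0.05}
    - {"sx": -0.062}
    - {"sx": -0.074}
    - {"sx": -0.086}
    - {"sx": -0.098}
    - {"sx": -0.11}

```text
time: 10.25
ee_pos: [0.5169, -0.2051, 0.0732]
tool_rot: [[0.031, 1.0, -0.0], [1.0, -0.031, -0.0], [-0.0, -0.0, -1.0]]
ft_force: [-0.6, 0.3, -0.6]
grip_width: 0.012
gripper_force: 0.0
```

Emit:
hand_motion:
  increments:
    - {"sx": -0.012}
    - {"sx": -0.024}
    - {"sx": -0.032}
    - {"sx": -0.032}
    - {"sx": -0.032}

```text
time: 10.75
ee_pos: [0.5159, -0.2358, 0.0732]
tool_rot: [[0.031, 1.0, -0.0], [1.0, -0.031, 0.0], [0.0, -0.0, -1.0]]
ft_force: [1.0, 0.8, 0.5]
grip_width: 0.0121
gripper_force: 0.0
```

Emit:
hand_motion:
  increments:
    - {"sz": -0.03}
    - {"sz": -0.06}
    - {"sx": 0.03, "sy": -0.013, "sz": -0.06}
    - {"sx": 0.07, "sy": -0.03, "sz": -0.06}
    - {"sx": 0.10, "sy": -0.045, "sz": -0.06}
    - {"sx": 0.122, "sy": -0.054, "sz": -0.06}
    - {"sx": 0.122, "sy": -0.054, "sz": -0.06}
    - {"sx": 0.122, "sy": -0.054, "sz": -0.06}

```text
time: 11.55
ee_pos: [0.466, -0.1118, 0.1336]
tool_rot: [[0.029, 1.0, 0.001], [1.0, -0.029, -0.0], [-0.0, 0.001, -1.0]]
ft_force: [-0.9, 0.5, 0.4]
grip_width: 0.0124
gripper_force: 0.0
```

Emit:
hand_motion:
  increments:
    - {"sz": 0.02}
    - {"sz": 0.04}
    - {"sz": 0.055}
    - {"sz": 0.06}
    - {"sz": 0.06}

```text
time: 12.05
ee_pos: [0.4657, -0.1129, 0.0727]
tool_rot: [[0.032, 0.999, -0.001], [0.999, -0.032, 0.0], [0.0, -0.001, -1.0]]
ft_force: [0.7, 0.2, -0.4]
grip_width: 0.0121
gripper_force: 0.0
```

Emit:
hand_motion:
  increments:
    - {"sx": -0.008}
    - {"sx": -0.016}
    - {"sx": -0.026}
    - {"sx": -0.038}
    - {"sx": -0.05}
    - {"sx": -0.062}
    - {"sx": -0.074}
    - {"sx": -0.086}
    - {"sx": -0.098}
    - {"sx": -0.11}

```text
time: 13.05
ee_pos: [0.4623, -0.2234, 0.0732]
tool_rot: [[0.031, 1.0, -0.0], [1.0, -0.031, 0.0], [0.0, -0.0, -1.0]]
ft_force: [-1.0, -0.4, 0.2]
grip_width: 0.012
gripper_force: 0.0
```

Emit:
hand_motion:
  increments:
    - {"sx": -0.012}
    - {"sx": -0.014}
    - {"sx": -0.014}
    - {"sx": -0.014}

```text
time: 13.45
ee_pos: [0.462, -0.2357, 0.0732]
tool_rot: [[0.03, 1.0, -0.0], [1.0, -0.03, 0.0], [0.0, -0.0, -1.0]]
ft_force: [0.2, 0.2, 0.1]
grip_width: 0.0121
gripper_force: 0.0
```

Emit:
hand_motion:
  increments:
    - {"sz": -0.03}
    - {"sz": -0.06}
    - {"sx": 0.03, "sz": -0.1}
    - {"sx": 0.07, "sz": -0.13}
    - {"sx": 0.11, "sz": -0.13}
    - {"sx": 0.15, "sz": -0.13}
    - {"sx": 0.15, "sz": -0.13}

```text
time: 14.15
ee_pos: [0.4666, -0.08, 0.204]
tool_rot: [[0.021, 1.0, 0.001], [1.0, -0.021, 0.001], [0.001, 0.001, -1.0]]
ft_force: [0.3, -0.1, 0.0]
grip_width: 0.012
gripper_force: 0.0
```

Run:
```python
from look import *
p,d=grab('top'); cv2.imwrite('pics/crop4.png',cv2.resize(p[140:345,235:505,::-1],None,fx=2.9,fy=2.9)); print(get_state()['ee_pos'])
```

```text
[ 0.46654459 -0.08306182  0.20367042]
```

View pics/crop4.png

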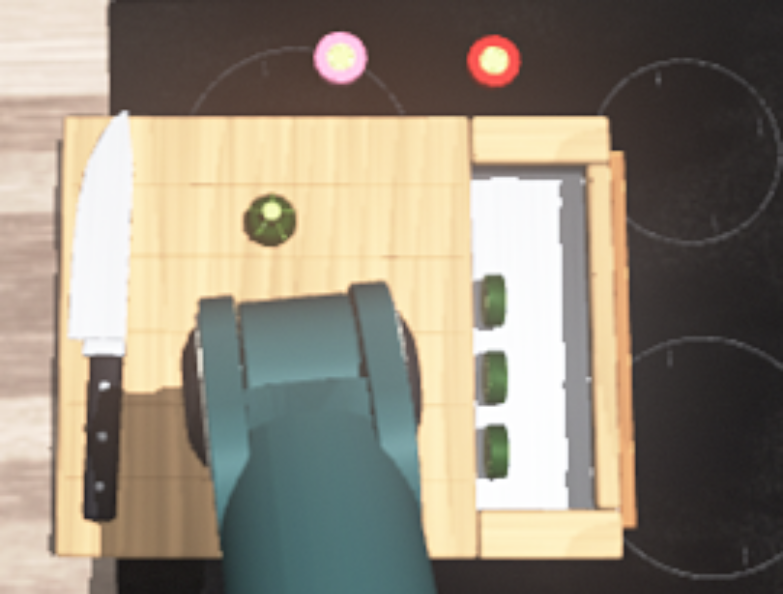

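All three slices show in the tray at crop (494,300), (494,377) and (495,452); the stalk end, knife and tray front haven't moved. One depth check that the slices rest on the tray floor and are still, then I hand in.

Run:
```python
from look import *
np.set_printoptions(precision=3,suppress=True)
ct=cam('top')
for k in range(2):
    p,d=grab('top')
    for u,v in [(405,243),(405,270),(406,296)]:
        q=bydepth(ct,(u,v),np.median(d[v-2:v+3,u-1:u+2])); print(q, end=' ')
    h=cv2.cvtColor(p[220:320,398:440],cv2.COLOR_RGB2HSV); m=cv2.inRange(h,(35,80,20),(85,255,255)); print([list(x) for x in cv2.connectedComponentsWithStats(m)[3]][1:])
s=get_state(); print(s['time'],s['ft_force'],s['ee_pos'])
```

```text
[ 0.57  -0.244  0.051] [ 0.513 -0.241  0.051] [ 0.459 -0.24   0.052] [[np.float64(8.212765957446809), np.float64(22.46808510638298)], [np.float64(8.584905660377359), np.float64(49.35849056603774)], [np.float64(10.0), np.float64(58.0)], [np.float64(8.91891891891892), np.float64(75.83783783783784)]]
[ 0.57  -0.244  0.052] [ 0.513 -0.241  0.051] [ 0.459 -0.24   0.051] [[np.float64(8.166666666666666), np.float64(22.375)], [np.float64(8.571428571428571), np.float64(49.32142857142857)], [np.float64(10.0), np.float64(58.0)], [np.float64(8.95945945945946), np.float64(75.54054054054055)]]
14.3 [0.134 0.298 0.407] [ 0.466 -0.086  0.203]
```

Emit:
hand_motion:
  increments:
    - {}
    - {}
    - {}
    - {}
    - {}
  lines: "1,2"

```text
time: 14.8
ee_pos: [0.4666, -0.0867, 0.2032]
```

```bash
python3 -c "
from rig import sign_off; print(sign_off())"
```

```text
the job is handed in; nothing more can be done
None
```

The tray was pushed fully home first, then all three slices were swept into it; they stand on edge on the tray floor, the stalk end and knife did not move, nothing went near the onion or jar, and the job was handed in at about 15 s.

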